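# Stand the small media bottle on the raised lab jack

### The job

Two scissor lab jacks and two blue-capped glass bottles stand on the bench. Pick up the smaller bottle and stand it upright in the middle of the platform of the jack that is cranked up higher, setting it down rather than dropping it. Leave the bigger bottle standing where it is.

Things in the scene. Friction and masses are not known exactly. Their poses are not given: they have to be found in the camera images.
- small_bottle: the smaller of the two clear glass screw-cap bottles: loose, upright, 105 mm tall, about 0.14 kg (up to a third more or less), round base 56 mm across, blue cap 45 mm across from 79 to 105 mm above the base (good to grip). Origin: centre of the underside; z up along the bottle.
- big_bottle: the bigger bottle of the same shape, not to be moved: loose, upright, 138 mm tall, body 66 mm across, blue cap 45 mm across. Origin: centre of the underside; z up. It is the tallest thing to carry over: a desk lamp hangs about half a metre above the bench just beyond the work, so lift no higher than needed.
- jack_raised: the lab jack that is cranked up higher: two square 75 x 75 mm aluminium plates with steel scissor links between them, fixed to the bench, 95 mm tall. Its upper plate is the platform: flat, level, no rim, 5 mm thick, its top face 95 mm above the origin. Origin: centre of the underside, directly below the centre of the platform; z up; a 26 mm black knob stands out to 60 mm from the axis on the -x side at 47 mm height.
- jack_lowered: the same kind of jack cranked down: 75 x 75 mm, fixed, only 50 mm tall, knob on its -x side at 25 mm height; it stays empty. Origin: centre of the underside; z up.
Things that resemble listed ones, but are neither listed nor needed, are in the scene too. What is shaped like the jack_raised but turquoise is not meant.

How it is judged:
By the outcome, as a careful person would: the job done as asked, in the order asked, and still so for the second after the job is handed in, with the robot touching nothing.
It also fails if it takes over 40 s, if anything falls off the work surface, if the arm or the gripper's body presses on something with over 40 N, if the wrist force passes 120 N, or if a joint passes its speed limit or range.

### The arm

A 6-joint arm with a two-finger parallel gripper is mounted at the origin on a cart in front of the work surface, level with it; the furniture and walls round the work are solid. World frame = base frame: x ahead of the robot, y to its left, z up, the work surface at z = 0. Lengths are in m, angles in rad, forces in N, time in s.
With the tool pointing down it reaches from about 0.25 to 0.775 m from the base axis. Payload 4 kg.
Tool frame: the origin (TCP) lies midway between the tips of the shut fingers; the grasp point (between the pads) lies 19 mm behind it; z points along the fingers, y is the direction in which the jaws open and shut (so a half turn about z gives the same grasp; the last joint's range is limited). The gripper opens to 94 mm and grips with 3 to 60 N. Pads are 16 mm wide; open, the fingers measure 119 mm over their backs; the gripper's body (75 mm by 177 mm) begins 78 mm behind the grasp point.
Start: joints at [-0.103, 0.087, 1.371, -0, 1.684, -0.103], TCP at [0.55, -0, 0.206] pointing down, gripper open.
Joint ranges: [-3.1, 3.1], [-0.76, 2.03], [0.27, 2.55], [-1.08, 4.22], [0.17, 2.65], [-2.57, 2.57]. Speed limits (rad/s): [2.79, 2.79, 3.14, 3.14, 3.14, 3.14].

### API

Orientations are given as a unit quaternion [w, x, y, z].
In Python, from plant import env, eyes, spotter gives the robot as it stands.
- The arm moves only by the tool servo_tool, never from a script. Its argument "plan" is a list of rows, each a list of 5 numbers: the closure in counts, from 0 (fully open) to 255 (shut), then the shift along the tool's x, y, z in cm, then the turn about the tool's z in degrees. In form: [[fingers, x, y, z, roll], ...]. A call has 1 to 5 rows; each row is the pose to reach, as a shift and turn from the pose commanded when the call began, along the tool's axes at that moment; what a row does not reach only later rows make up. A row lasts 1/12 s, in which the tool goes at most 41.7 mm and 7.16 degrees, less where a joint would pass 70% of its speed; a pose out of reach is approached as far as the arm can. A call with a gripper value outside its range is refused whole. The fingers move at their own pace and stop on an object; "newtons" is the grip in N (left out, the last holds). Time passes only in rows, so rows that repeat a pose let the fingers close. It gives the time, the measured TCP pose, the force and the opening at its end, in the units of the state.
- env.read_state(): the state, without advancing time (a new reading comes with each control period).
- eyes.get_image(name): name is "scene" or "side" or "wrist"; returns a dict with "img" (480x640x3 uint8, red, green, blue), "fx", "fy", "cx", "cy" (pixels), "distortion" ([k1, k2, p1, p2, k3] as OpenCV has them; the pictures are not rectified), "cam_to_world" (4x4, takes a point from camera to world coordinates). Camera axes: x right, y down, z forward; pixel columns grow to the right and rows downward; lengths in m; the calibration is good to about 2 mm. A picture is of the moment at which its call begins. There is no depth.
- env.hand_in(): hands the job in, once; it reports no verdict.
Trained networks look in the newest picture that a camera, given by its name, has taken for a name from the list of things; names that differ only in an ending like _2 or _b are one class to them, and where a whole thing is asked for, a point or a joint stands for the part that bears it (a point fixed in the world has none). Each returns a list of dicts, best first, with "confidence" (0 to 1); they miss things now and then, are a little off and sometimes report something else, mostly with a low value. They report only what shows in the picture. A call takes as long as a camera call. They do not tell look-alikes from the thing itself.
- spotter.look_for(camera, thing): "xyz" ([x, y, z] in m, in world coordinates, good to about 4 mm: the middle of the surface that is visible of it).
- spotter.regions_of(camera, thing): "region" (480x640 bool, what is visible of it).
The state is a dict: "clock": time; "joint_positions": joint angles; "qvel": joint speeds; "effort": joint torques, N m; "position": TCP position; "tcp_rot": TCP orientation; "force": force on the tool from outside, world axes, zero at the start; "wrist_torque": the same for the moment, N m; "gripper_width": finger opening in m.
Only numpy, scipy, OpenCV 4.12 (cv2) and the standard library are available. Lean on these libraries where they do the work, as an engineer would, in place of code of your own. Each camera call takes 0.05 s, during which the arm holds its last target.

## Working session

There is one attempt and no reset: what is moved stays moved. The work goes in short steps, Python scripts to look and compute and a tool call to move; the robot and the scene stay as the last step left them, time stands still between calls to the robot, and variables do not carry over. Pictures are saved under pics/ and viewed, and the job is handed in when it is done.

Besides the shell and the picture viewer there is one more tool, called after ">>>" in YAML: its name, and indented under it one key for each argument. servo_tool: Moves the arm, as the interface text tells. Its arguments: {"type":"object","properties":{"plan":{"type":"array"},"newtons":{"type":"number"}},"required":["plan"]}

```bash
mkdir -p pics; python3 - <<'E'
from plant import env, eyes, spotter
import cv2
s=env.read_state();print({k:s[k] for k in ('clock','position','tcp_rot','force','gripper_width')})
for c in("scene","side"):
    d=eyes.get_image(c);cv2.imwrite(f"pics/{c}0.png",d["img"][:,:,::-1]);print(c,d["cam_to_world"],d["fx"])
    for t in("small_bottle","big_bottle","jack_raised","jack_lowered"):
        for r in spotter.look_for(c,t):print(c,t,[round(float(v),3) for v in r["xyz"]],round(float(r["confidence"]),2))
E
```

```text
{'clock': 0.0, 'position': array([5.49461063e-01, 6.51255278e-05, 2.04316152e-01]), 'tcp_rot': array([-8.50116196e-04,  7.07106441e-01,  7.07106280e-01, -6.83522047e-04]), 'force': array([-0.03778195, -0.16167087, -1.19297681]), 'gripper_width': 0.09404601847959244}
scene [[ 0.8335341  -0.2797912   0.47637988 -0.1818363 ]
 [-0.55239547 -0.43605121  0.71043549 -0.81555454]
 [ 0.00895242 -0.85532229 -0.51801895  0.75788248]
 [ 0.          0.          0.          1.        ]] 619.2623970193866
scene small_bottle [0.492, 0.424, 0.05] 0.73
scene small_bottle [0.519, 0.192, 0.07] 0.31
scene big_bottle [0.516, 0.19, 0.067] 0.79
scene jack_raised [0.48, 0.016, 0.056] 0.73
scene jack_raised [0.384, 0.494, 0.048] 0.6
side [[-0.99735753 -0.05284101  0.04985773  0.40498083]
 [-0.07213276  0.63854214 -0.76619893  1.19853333]
 [ 0.00865046 -0.76777064 -0.64066638  0.89931952]
 [ 0.          0.          0.          1.        ]] 616.3899440634262
side small_bottle [0.497, 0.461, 0.057] 0.74
side big_bottle [0.527, 0.226, 0.078] 0.67
side jack_raised [0.488, 0.043, 0.059] 0.55
```

View pics/scene0.png

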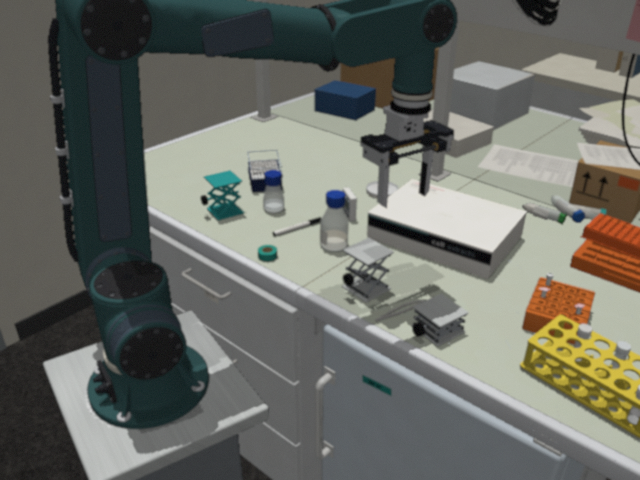

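View pics/side0.png

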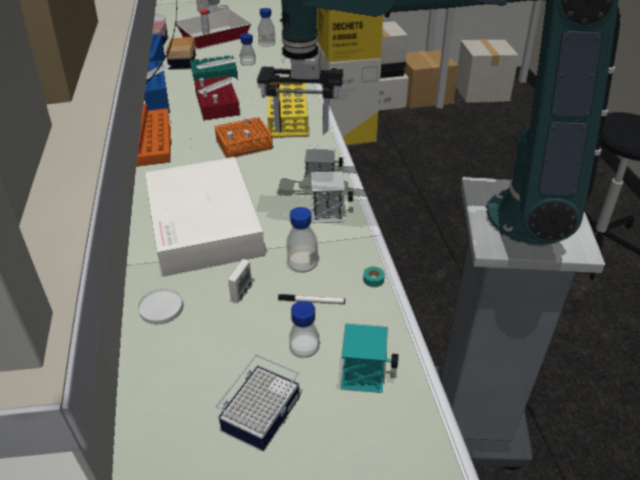

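The scene view shows the small bottle's cap at about (273,177), the big bottle's cap at (336,198), the raised grey jack's platform at (366,252), the lowered jack at (440,320), and the turquoise decoy at (222,195). The side view shows the same items at (303,312), (300,215), (327,182), (320,157) and (365,355). Next I'll triangulate the caps and zoom in on the platform.

```bash
cat > h.py <<'E'
import numpy as np, cv2
def ray(d,uv):
    K=np.array([[d["fx"],0,d["cx"]],[0,d["fy"],d["cy"]],[0,0,1.]])
    p=cv2.undistortPoints(np.array([[uv]],float),K,np.array(d["distortion"],float))[0,0]
    T=np.array(d["cam_to_world"]);return T[:3,3],T[:3,:3]@np.array([p[0],p[1],1])
def onz(d,uv,z):
    o,r=ray(d,uv);return o+r*(z-o[2])/r[2]
def tri(*a):
    A=0;b=0
    for d,uv in a:
        o,r=ray(d,uv);r=r/np.linalg.norm(r);P=np.eye(3)-np.outer(r,r);A=A+P;b=b+P@o
    return np.linalg.solve(A,b)
def proj(d,p):
    K=np.array([[d["fx"],0,d["cx"]],[0,d["fy"],d["cy"]],[0,0,1.]])
    W=np.linalg.inv(np.array(d["cam_to_world"]))
    return cv2.projectPoints(np.array(p,float).reshape(-1,1,3),cv2.Rodrigues(W[:3,:3])[0],W[:3,3],K,np.array(d["distortion"],float))[0][:,0]
def blue(d,c,r=16):
    h=cv2.cvtColor(d["img"],cv2.COLOR_RGB2HSV);m=cv2.inRange(h,(108,150,40),(128,255,255))
    q=np.zeros_like(m);q[c[1]-r:c[1]+r,c[0]-r:c[0]+r]=1;ys,xs=np.nonzero(m*q)
    return ((xs.min()+xs.max())/2,(ys.min()+ys.max())/2),(xs.min(),xs.max(),ys.min(),ys.max())
E
python3 - <<'E'
from plant import env, eyes
from h import *
a=eyes.get_image("scene");b=eyes.get_image("side")
for n,ca,cb in(("small",(273,177),(303,312)),("big",(336,198),(300,215))):
    u,x=blue(a,ca);v,y=blue(b,cb);print(n,u,x,v,y,tri((a,u),(b,v)))
    for z in (.092,.125):print(z,onz(a,u,z),onz(b,v,z))
def z(d,x,y,w,h,n):cv2.imwrite(n,cv2.resize(d["img"][y:y+h,x:x+w,::-1],None,fx=8,fy=8,interpolation=cv2.INTER_CUBIC))
z(a,330,235,80,70,"pics/za.png");z(b,290,140,80,70,"pics/zb.png")
E
```

```text
small (np.float64(272.0), np.float64(177.5)) (np.int64(264), np.int64(280), np.int64(171), np.int64(184)) (np.float64(302.5), np.float64(313.5)) (np.int64(292), np.int64(313), np.int64(302), np.int64(325)) [0.50087351 0.44498724 0.09263374]
0.092 [0.50010033 0.44571592 0.092     ] [0.50199499 0.44368689 0.092     ]
0.125 [0.46630472 0.3832095  0.125     ] [0.49802944 0.474542   0.125     ]
big (np.float64(335.5), np.float64(199.0)) (np.int64(327), np.int64(344), np.int64(191), np.int64(207)) (np.float64(300.0), np.float64(217.5)) (np.int64(291), np.int64(309), np.int64(208), np.int64(227)) [0.53151115 0.20741123 0.12450951]
0.092 [0.5678825 0.2598272 0.092    ] [0.5369789 0.1656684 0.092    ]
0.125 [0.53072772 0.20653312 0.125     ] [0.53158335 0.20788779 0.125     ]
```

View pics/za.png

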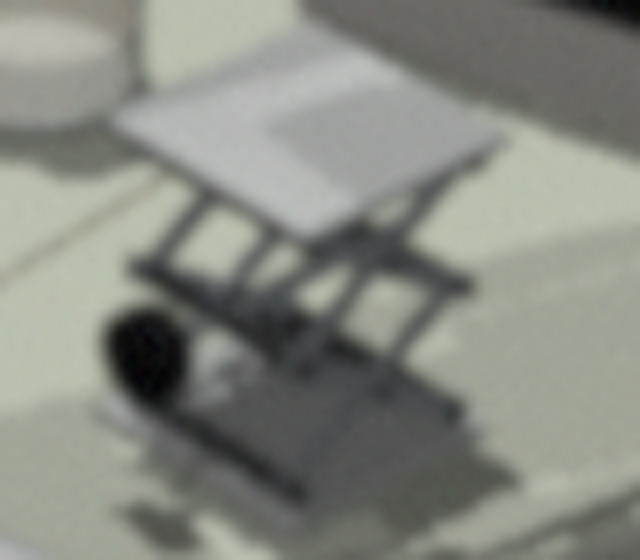

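View pics/zb.png

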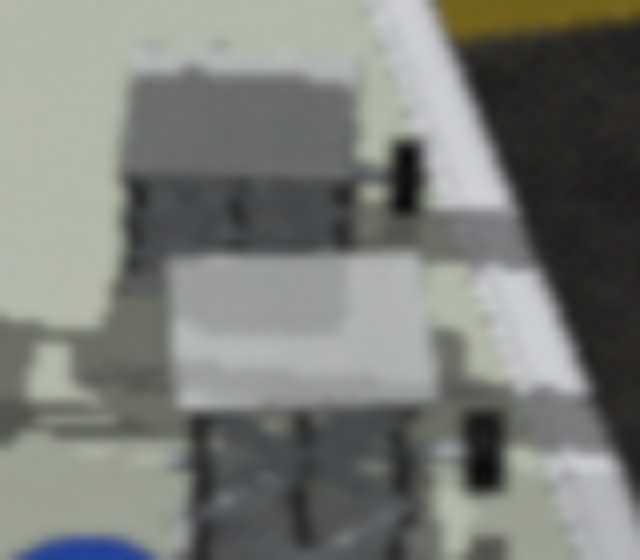

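Zoomed in, the platform's corners in the scene crop are at about (112,120), (305,22), (508,138) and (312,228). In the side crop they are at (168,260), (420,256), (438,396) and (180,402).

```bash
python3 - <<'E'
from plant import env, eyes
from h import *
a=eyes.get_image("scene");b=eyes.get_image("side")
A=np.array([(112,120),(305,22),(508,138),(312,228)])/8-.44+[330,235]
B=np.array([(168,260),(420,256),(438,396),(180,402)])/8-.44+[290,140]
for n,d,C in(("a",a,A),("b",b,B)):
    P=np.array([onz(d,c,.095) for c in C]);print(n,P[:,:2].round(4).tolist(),P.mean(0),[np.linalg.norm(P[i]-P[i-1]).round(4) for i in range(4)])
E
```

```text
a [[0.4499, 0.0583], [0.5212, 0.0712], [0.5298, -0.0034], [0.4623, -0.0101]] [0.49083429 0.02898564 0.095     ] [np.float64(0.0695), np.float64(0.0725), np.float64(0.0751), np.float64(0.0678)]
b [[0.5309, -0.0056], [0.4573, -0.014], [0.4482, 0.0569], [0.5206, 0.066]] [0.48927159 0.0258269  0.095     ] [np.float64(0.0723), np.float64(0.0741), np.float64(0.0715), np.float64(0.0729)]
```

The platform centre is about (0.490, 0.0275) and the small bottle about (0.501, 0.445). The turquoise jack stands on the bottle's -x side, so I'll turn the jaws to open along y. I'll travel above the bottle at the current height.

>>> servo_tool:
  plan:
    - [0, 4, -0.5, 0, -7]
    - [0, 8, -1, 0, -14]
    - [0, 12, -1.5, 0, -21]
    - [0, 16, -2, 0, -28]
    - [0, 20, -2.5, 0, -35]
  newtons: 15

```text
clock: 1.12
position: [0.5246, 0.2016, 0.2057]
tcp_rot: [0.0, 0.459, 0.888, 0.0]
force: [0.3, 0.5, 1.1]
gripper_width: 0.094
```

```bash
cat >> h.py <<'E'
def go(s,target,jawdeg=90):
    from scipy.spatial.transform import Rotation as R
    q=s["tcp_rot"];M=R.from_quat([q[1],q[2],q[3],q[0]]).as_matrix()
    d=np.array(target)-s["position"]
    y=M[:,1];ang=np.degrees(np.arctan2(y[1],y[0]))
    print("t",s["clock"],"pos",s["position"].round(4),"tool shift cm",(M.T@d*100).round(2),"jaw angle",ang.round(1),"tilt",M[:,2].round(3),"F",np.round(s["force"],1),"w",s["gripper_width"],"q",np.round(s["joint_positions"],2),"Fz")
E
python3 - <<'E'
from plant import env
from h import *
go(env.read_state(),(.501,.445,.2))
E
```

```text
t 1.1167 pos [0.5246 0.2016 0.2057] tool shift cm [21.22 12.14  0.57] jaw angle 35.3 tilt [ 0.001  0.    -1.   ] F [0.3 0.5 1.1] w 0.09404856345163043 q [ 0.27  0.11  1.34 -0.    1.69 -0.35] Fz
```

>>> servo_tool:
  plan:
    - [0, 3.4, 2, 0, -7]
    - [0, 6.8, 4, 0, -14]
    - [0, 10.2, 6, 0, -21]
    - [0, 13.6, 8, 0, -28]
    - [0, 17, 9.8, 0, -35]

```text
clock: 1.53
position: [0.5074, 0.3975, 0.2055]
tcp_rot: [0.0, 0.171, 0.985, 0.0]
force: [0.3, -0.9, 0.3]
gripper_width: 0.0938
```

```bash
python3 - <<'E'
from plant import env
from h import *
go(env.read_state(),(.501,.445,.2))
E
```

```text
t 1.5333 pos [0.5074 0.3975 0.2055] tool shift cm [2.2  4.26 0.55] jaw angle 70.4 tilt [ 0.  0. -1.] F [ 0.3 -0.9  0.3] w 0.09379487231389362 q [ 0.58  0.3   1.12 -0.    1.72 -0.65] Fz
```

>>> servo_tool:
  plan:
    - [0, 1.2, 2.2, 0, -7]
    - [0, 2.2, 4.2, 0, -14]
    - [0, 2.2, 4.2, 0, -20]
    - [0, 2.2, 4.2, 0, -20]

```text
clock: 1.87
position: [0.5008, 0.4439, 0.2047]
tcp_rot: [-0.0, -0.002, 1.0, -0.0]
force: [0.6, 0.1, 0.1]
gripper_width: 0.0938
```

```bash
python3 - <<'E'
from plant import env,eyes
from h import *
w=eyes.get_image("wrist");b=eyes.get_image("side")
cv2.imwrite("pics/w1.png",w["img"][:,:,::-1]);cv2.imwrite("pics/s1.png",b["img"][:,:,::-1])
go(env.read_state(),(.501,.445,.073))
h=cv2.cvtColor(w["img"],cv2.COLOR_RGB2HSV);m=cv2.inRange(h,(108,150,40),(128,255,255))
ys,xs=np.nonzero(m);print(xs.min(),xs.max(),ys.min(),ys.max())
print(proj(w,[[.501,.445,.105],[.501,.445,0]]))
E
```

```text
t 1.9667 pos [0.5015 0.4423 0.2053] tool shift cm [ 0.05  0.27 13.23] jaw angle 89.8 tilt [-0.    -0.001 -1.   ] F [-0.9 -0.1  0.4] w 0.09390453838512484 q [ 0.64  0.36  1.05 -0.    1.74 -0.93] Fz
0 555 213 344
[[316.9696719  239.7421394 ]
 [316.98250385 210.74829281]]
```

View pics/w1.png

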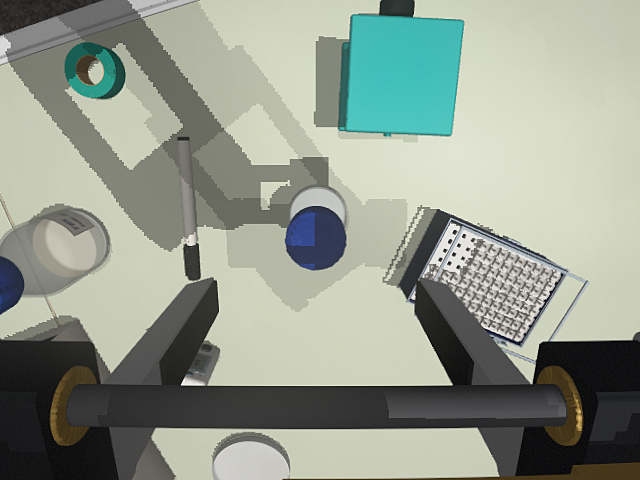

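View pics/s1.png

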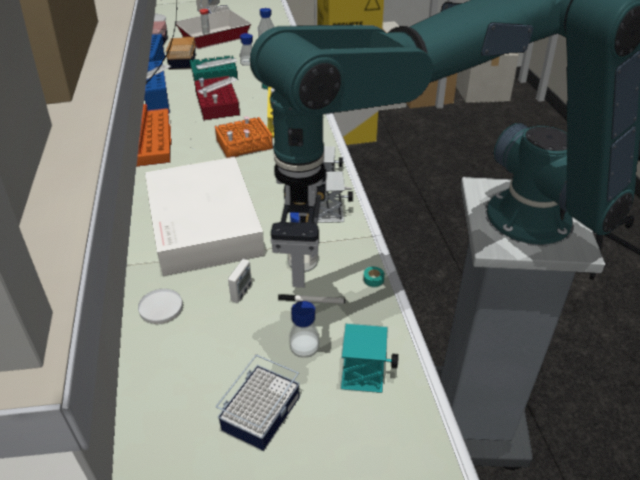

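The wrist view shows the cap centred at about (316,238), which agrees with the projected (317,240). A tip rack sits at (400–585, 205–360), so I'll check that the finger clears it.

```bash
python3 - <<'E'
from plant import env,eyes
from h import *
w=eyes.get_image("wrist");b=eyes.get_image("side")
for p in((435,208),(400,288),(412,302),(585,282),(460,215)):print(p,[onz(w,p,z)[:2].round(3).tolist() for z in(0,.05)])
for p in ((253,358),(298,368),(266,366),(220,415)):print("s",p,[onz(b,p,z)[:2].round(3).tolist() for z in(0,.05,.08)])
s=env.read_state();go(s,(.501,.445,.073))
print(onz(w,(316,238.5),.105))
E
```

```text
(435, 208) [[0.499, 0.557], [0.49, 0.542]]
(400, 288) [[0.582, 0.528], [0.561, 0.517]]
(412, 302) [[0.597, 0.541], [0.575, 0.528]]
(585, 282) [[0.577, 0.719], [0.557, 0.684]]
(460, 215) [[0.506, 0.582], [0.496, 0.564]]
s (253, 358) [[0.593, 0.478], [0.583, 0.519], [0.576, 0.543]]
s (298, 368) [[0.507, 0.495], [0.501, 0.534], [0.498, 0.557]]
s (266, 366) [[0.566, 0.495], [0.557, 0.534], [0.552, 0.558]]
s (220, 415) [[0.629, 0.608], [0.617, 0.641], [0.609, 0.661]]
t 2.0667 pos [0.5018 0.4418 0.2057] tool shift cm [ 0.09  0.32 13.27] jaw angle 89.8 tilt [ 0. -0. -1.] F [0.2 0.  0. ] w 0.0942353410630609 q [ 0.64  0.36  1.05 -0.    1.74 -0.93] Fz
[0.50100471 0.44276091 0.105     ]
```

Rack clearance is about 30 mm, so I'll descend.

>>> servo_tool:
  plan:
    - [0, 0, 0.2, 3.5, 0]
    - [0, 0, 0.2, 7, 0]
    - [0, 0, 0.2, 10, 0]
    - [0, 0, 0.2, 12, 0]
    - [0, 0, 0.2, 13.2, 0]

```text
clock: 2.48
position: [0.5003, 0.4423, 0.0698]
tcp_rot: [-0.002, 0.001, 1.0, -0.002]
force: [-0.6, 0.7, -0.9]
gripper_width: 0.094
```

>>> servo_tool:
  plan:
    - [0, 0, 0, 0, 0]
    - [255, 0, 0, 0, 0]
    - [255, 0, 0, 0, 0]
    - [255, 0, 0, 0, 0]
    - [255, 0, 0, 0, 0]
  newtons: 15

```text
clock: 2.9
position: [0.5026, 0.4452, 0.0759]
tcp_rot: [0.002, 0.0, 1.0, 0.001]
force: [0.3, -0.1, -0.3]
gripper_width: 0.0705
```

>>> servo_tool:
  plan:
    - [255, 0, 0, 0, 0]
    - [255, 0, 0, 0, 0]
    - [255, 0, 0, 0, 0]
    - [255, 0, 0, 0, 0]
    - [255, 0, 0, 0, 0]

```text
clock: 3.32
position: [0.5015, 0.4445, 0.0737]
tcp_rot: [0.0, -0.0, 1.0, 0.0]
force: [-0.2, -0.5, 0.6]
gripper_width: 0.0447
```

```bash
python3 - <<'E'
from plant import env,eyes
from h import *
w=eyes.get_image("wrist");cv2.imwrite("pics/w2.png",w["img"][:,:,::-1])
go(env.read_state(),(.46,.3,.24))
E
```

```text
t 3.3667 pos [0.5016 0.4445 0.0736] tool shift cm [  4.15 -14.45 -16.64] jaw angle 90.0 tilt [ 0.  0. -1.] F [1.1 0.2 0.6] w 0.044660457523683 q [ 0.64  0.41  1.24 -0.    1.49 -0.93] Fz
```

View pics/w2.png

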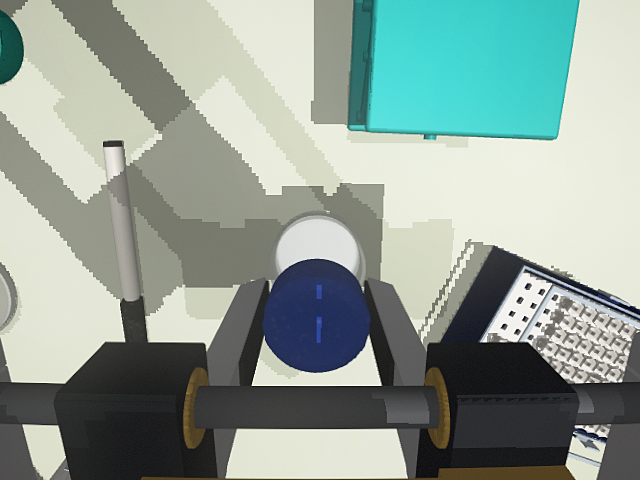

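The cap at (316,315) is held between the fingers, with a width of 44.7 mm. I'll lift it straight up.

>>> servo_tool:
  plan:
    - [255, 0, 0, -2, 0]
    - [255, 0, 0, -5, 0]
    - [255, 0, 0, -9, 0]
    - [255, 0, 0, -13, 0]
    - [255, 0, 0, -16.2, 0]
  newtons: 20

```text
clock: 3.78
position: [0.5014, 0.4445, 0.238]
tcp_rot: [0.001, -0.0, 1.0, 0.0]
force: [0.0, -0.3, -1.3]
gripper_width: 0.0449
```

>>> servo_tool:
  plan:
    - [255, 0, 0, 0, 0]
    - [255, 1, -2, 0, 0]
    - [255, 2, -5, 0, 0]
    - [255, 3, -8, 0, 0]
    - [255, 4, -11, 0, 0]

```text
clock: 4.2
position: [0.4603, 0.3332, 0.2332]
tcp_rot: [-0.001, -0.0, 1.0, -0.001]
force: [-0.1, 0.4, -1.5]
gripper_width: 0.0442
```

```bash
python3 - <<'E'
from plant import env,eyes
from h import *
b=eyes.get_image("side");cv2.imwrite("pics/s2.png",b["img"][:,:,::-1])
go(env.read_state(),(.49,.0275,.24))
E
```

```text
t 4.25 pos [0.4583 0.3276 0.2333] tool shift cm [ -3.26 -30.01  -0.45] jaw angle 89.8 tilt [-0.005 -0.008 -1.   ] F [-2.  -3.6 -2.2] w 0.044738664103920106 q [ 0.52  0.12  1.28 -0.    1.75 -1.05] Fz
```

View pics/s2.png

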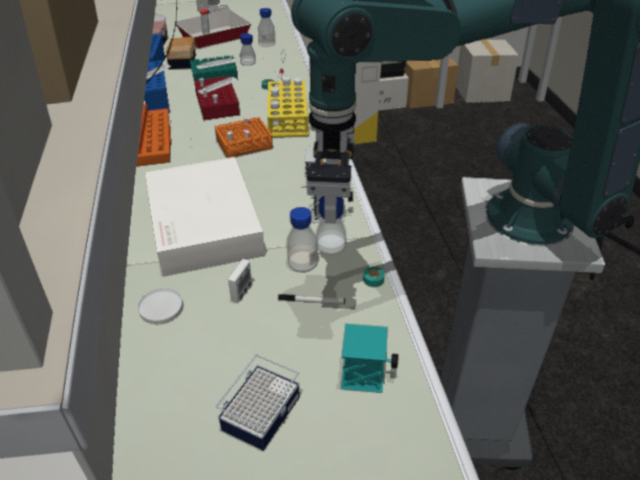

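The small bottle hangs upright in the gripper at (330,220), clear of the big bottle at (300,240). I'll carry on past it.

>>> servo_tool:
  plan:
    - [255, 0, -2, 0, 0]
    - [255, 0, -5, 0, 0]
    - [255, 0, -8, 0, 0]
    - [255, 0, -11, 0, 0]
    - [255, 0, -14, 0, 0]

```text
clock: 4.67
position: [0.4607, 0.1932, 0.2338]
tcp_rot: [-0.001, -0.0, 1.0, -0.0]
force: [1.1, -0.1, -1.4]
gripper_width: 0.0447
```

>>> servo_tool:
  plan:
    - [255, 0, -3, 0, 0]
    - [255, -0.5, -6, 0, 0]
    - [255, -1.2, -9, 0, 0]
    - [255, -2, -12, 0, 0]
    - [255, -3, -14, 0, 0]

```text
clock: 5.08
position: [0.4909, 0.0521, 0.2342]
tcp_rot: [-0.001, 0.001, 1.0, -0.0]
force: [-0.1, 0.8, -0.9]
gripper_width: 0.0445
```

>>> servo_tool:
  plan:
    - [255, 0, -0.5, 0, 0]
    - [255, 0, -1, 0, 0]
    - [255, 0, -1, 0, 0]
    - [255, 0, -1, 0, 0]

```text
clock: 5.42
position: [0.491, 0.0452, 0.235]
tcp_rot: [-0.0, -0.0, 1.0, 0.0]
force: [0.3, -0.1, -1.9]
gripper_width: 0.0448
```

```bash
python3 - <<'E'
from plant import env,eyes
from h import *
for c in("side","scene","wrist"):
    b=eyes.get_image(c);cv2.imwrite(f"pics/{c}3.png",b["img"][:,:,::-1])
go(env.read_state(),(.49,.0275,.169))
E
```

```text
t 5.5667 pos [0.4912 0.0455 0.2355] tool shift cm [ 0.12 -1.8   6.65] jaw angle 90.1 tilt [ 0.  0. -1.] F [ 0.1  0.1 -1.7] w 0.04473581332537172 q [-0.02 -0.04  1.45  0.    1.74 -1.6 ] Fz
```

View pics/wrist3.png

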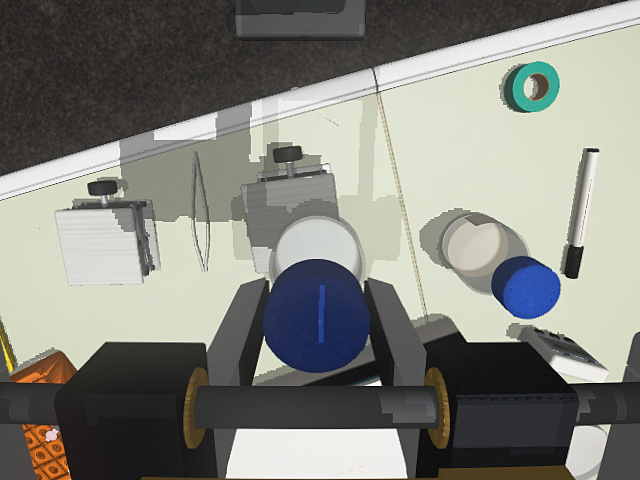

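View pics/scene3.png

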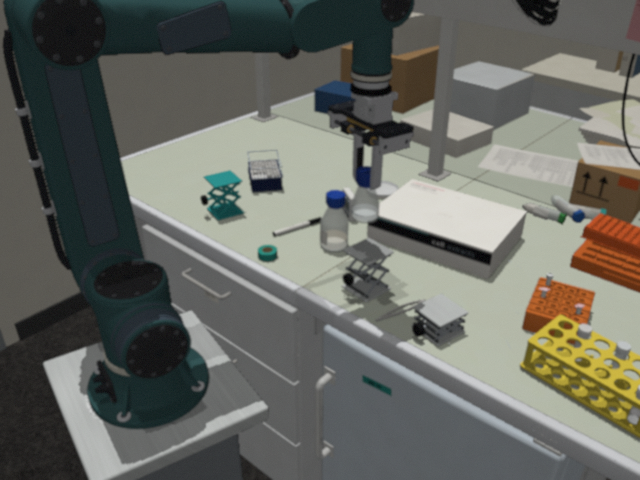

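The wrist view shows the bottle at (316,300) over the jack, with the platform's back corners at about (242,186) and (338,176). I'll compare these with the estimate.

```bash
python3 - <<'E'
from plant import env,eyes
from h import *
w=eyes.get_image("wrist")
for p in((242,186),(338,176),(255,272)):print(p,onz(w,p,.095)[:2].round(4))
t=np.radians(7);R=np.array([[np.cos(t),np.sin(t)],[-np.sin(t),np.cos(t)]])
c=np.array([[-1,-1],[-1,1],[1,1],[1,-1]])*.0375@R.T if 0 else np.array([[-1,-1],[-1,1],[1,1],[1,-1]])*.0375@np.array([[np.cos(t),np.sin(t)],[-np.sin(t),np.cos(t)]])
P=[[.49+x,.0275+y,.095] for x,y in c];q=proj(w,P);print(q.round(1),np.round(P,3))
im=w["img"][:,:,::-1].copy();cv2.polylines(im,[q.astype(int).reshape(-1,1,2)],True,(0,0,255),1)
cv2.imwrite("pics/w4.png",cv2.resize(im[120:320,180:420],None,fx=3,fy=3))
E
```

```text
(242, 186) [ 0.4589 -0.0125]
(338, 176) [0.451  0.0631]
(255, 272) [ 0.5308 -0.0049]
[[239.6 184. ]
 [334.3 172.4]
 [344.1 262.9]
 [254.7 273.1]] [[ 0.457 -0.014  0.095]
 [ 0.448  0.06   0.095]
 [ 0.523  0.069  0.095]
 [ 0.532 -0.005  0.095]]
```

View pics/w4.png

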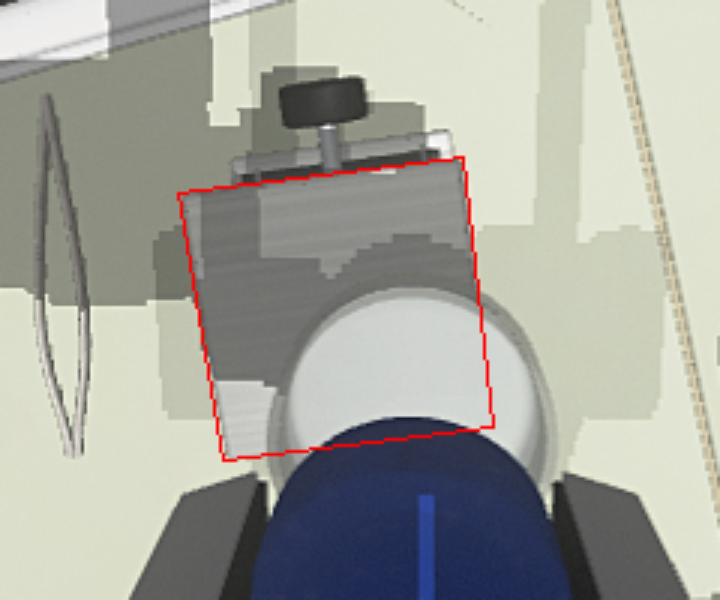

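The estimate fits to within about a pixel, so the target is (0.490, 0.028). I'll move over it and lower to a few millimetres above.

>>> servo_tool:
  plan:
    - [255, 0.1, -1, 0, 0]
    - [255, 0.1, -1.75, 1, 0]
    - [255, 0.1, -1.75, 3, 0]
    - [255, 0.1, -1.75, 5, 0]
    - [255, 0.1, -1.75, 5.8, 0]

```text
clock: 6.03
position: [0.4887, 0.0263, 0.1738]
tcp_rot: [-0.003, 0.0, 1.0, 0.0]
force: [-0.1, 0.4, -1.7]
gripper_width: 0.0446
```

>>> servo_tool:
  plan:
    - [255, 0, 0, 0, 0]
    - [255, 0, 0, 0, 0]
    - [255, 0, 0, 0, 0]

```text
clock: 6.28
position: [0.4911, 0.0267, 0.1786]
tcp_rot: [0.001, 0.0, 1.0, -0.0]
force: [0.5, 0.5, -1.1]
gripper_width: 0.0447
```

```bash
python3 - <<'E'
from plant import env,eyes
from h import *
for i in range(3):
    b=eyes.get_image("side");go(env.read_state(),(.49,.028,.1686))
cv2.imwrite("pics/s4.png",cv2.resize(b["img"][90:290,240:440,::-1],None,fx=3,fy=3))
E
```

```text
t 6.3333 pos [0.4913 0.0268 0.179 ] tool shift cm [0.13 0.12 1.04] jaw angle 90.0 tilt [ 0.003 -0.    -1.   ] F [-0.5 -0.2 -2. ] w 0.04498065079651324 q [-0.06 -0.04  1.55 -0.    1.63 -1.63] Fz
t 6.3833 pos [0.4913 0.0269 0.179 ] tool shift cm [0.14 0.11 1.04] jaw angle 90.0 tilt [ 0.003 -0.    -1.   ] F [ 0.1  0.1 -1. ] w 0.04475642040059364 q [-0.06 -0.04  1.55 -0.    1.63 -1.63] Fz
t 6.4333 pos [0.4913 0.0269 0.1789] tool shift cm [0.13 0.11 1.03] jaw angle 90.0 tilt [ 0.003 -0.    -1.   ] F [ 0.9 -0.1 -1.3] w 0.04507109181424102 q [-0.06 -0.04  1.55 -0.    1.63 -1.63] Fz
```

View pics/s4.png

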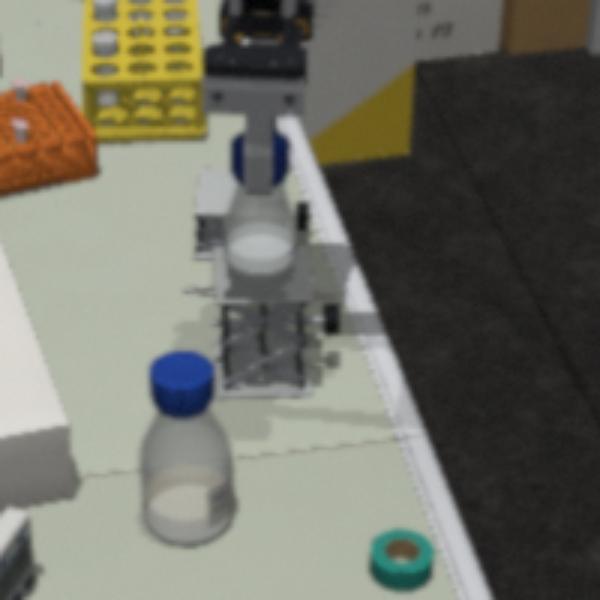

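The bottle at (260,230) in the crop is above the platform, which is at (262,280). I'll lower the last centimetre slowly.

>>> servo_tool:
  plan:
    - [255, 0.1, 0.1, 0.2, 0]
    - [255, 0.1, 0.1, 0.4, 0]
    - [255, 0.1, 0.1, 0.6, 0]
    - [255, 0.1, 0.1, 0.75, 0]
    - [255, 0.1, 0.1, 0.75, 0]

```text
clock: 6.85
position: [0.4892, 0.028, 0.1694]
tcp_rot: [-0.0, -0.0, 1.0, 0.0]
force: [0.7, 0.6, -2.1]
gripper_width: 0.0448
```

>>> servo_tool:
  plan:
    - [255, 0, 0, 0.1, 0]
    - [255, 0, 0, 0.1, 0]
    - [255, 0, 0, 0.2, 0]
    - [255, 0, 0, 0.2, 0]
    - [255, 0, 0, 0.2, 0]

```text
clock: 7.27
position: [0.4897, 0.0279, 0.1686]
tcp_rot: [0.0, 0.0, 1.0, -0.0]
force: [-0.8, -0.7, 1.6]
gripper_width: 0.0449
```

```bash
python3 - <<'E'
from plant import env,eyes
from h import *
for i in range(3):
    b=eyes.get_image("side");go(env.read_state(),(.49,.028,.1686))
E
```

```text
t 7.3167 pos [0.4897 0.0279 0.1686] tool shift cm [-0.03  0.01  0.  ] jaw angle 90.0 tilt [ 0.001 -0.    -1.   ] F [-0.1 -0.8  1. ] w 0.04482854999358324 q [-0.06 -0.04  1.57 -0.    1.61 -1.63] Fz
t 7.3667 pos [0.4898 0.0279 0.1686] tool shift cm [-0.02  0.01  0.  ] jaw angle 90.0 tilt [ 0.001 -0.    -1.   ] F [-0.7  0.1  1.8] w 0.044481180414760776 q [-0.06 -0.04  1.57  0.    1.61 -1.63] Fz
t 7.4167 pos [0.4897 0.0279 0.1686] tool shift cm [-0.03  0.01 -0.  ] jaw angle 90.0 tilt [ 0.001 -0.    -1.   ] F [0.4 0.1 1.6] w 0.04483405948794499 q [-0.06 -0.04  1.57 -0.    1.61 -1.63] Fz
```

The force changed from -1.3 to +1.6 N at exactly the expected height, so the bottle is resting on the platform. I'll release.

>>> servo_tool:
  plan:
    - [0, 0, 0, 0, 0]
    - [0, 0, 0, 0, 0]
    - [0, 0, 0, 0, 0]
    - [0, 0, 0, 0, 0]
    - [0, 0, 0, 0, 0]

```text
clock: 7.83
position: [0.4894, 0.028, 0.1678]
tcp_rot: [-0.0, -0.0, 1.0, 0.0]
force: [0.9, 0.2, -0.1]
gripper_width: 0.0747
```

>>> servo_tool:
  plan:
    - [0, 0, 0, 0, 0]
    - [0, 0, 0, 0, 0]
    - [0, 0, 0, 0, 0]
    - [0, 0, 0, 0, 0]
    - [0, 0, 0, 0, 0]

```text
clock: 8.25
position: [0.4895, 0.0279, 0.168]
tcp_rot: [0.0, 0.0, 1.0, -0.0]
force: [0.1, 0.6, -0.8]
gripper_width: 0.0937
```

>>> servo_tool:
  plan:
    - [0, 0, 0, -1.5, 0]
    - [0, 0, 0, -4, 0]
    - [0, 0, 0, -6.5, 0]
    - [0, 0, 0, -7.5, 0]
    - [0, 0, 0, -7.5, 0]

```text
clock: 8.67
position: [0.491, 0.0279, 0.2463]
tcp_rot: [0.003, -0.0, 1.0, -0.0]
force: [-0.2, -0.7, 0.9]
gripper_width: 0.0941
```

```bash
python3 - <<'E'
from plant import env,eyes
from h import *
D={}
for c in("side","scene","wrist"):
    D[c]=b=eyes.get_image(c);cv2.imwrite(f"pics/{c}5.png",b["img"][:,:,::-1])
go(env.read_state(),(.49,.028,.2))
p=[[.49,.028,.187],[.531,.207,.1245]]
for c in D:print(c,proj(D[c],p).round(1).tolist())
print(blue(D["side"],(300,217)),blue(D["scene"],(336,199)))
E
```

```text
t 8.8167 pos [0.4889 0.028  0.2414] tool shift cm [-0.12  0.    4.14] jaw angle 90.0 tilt [-0.002  0.    -1.   ] F [-0.4  0.3 -0.4] w 0.09380895325147547 q [-0.06 -0.05  1.44 -0.    1.75 -1.63] Fz
side [[327.1, 146.6], [300.3, 217.4]]
scene [[370.3, 210.7], [335.5, 199.1]]
wrist [[315.2, 259.7], [541.4, 284.1]]
((np.float64(300.5), np.float64(217.5)), (np.int64(291), np.int64(310), np.int64(208), np.int64(227))) ((np.float64(335.5), np.float64(199.0)), (np.int64(327), np.int64(344), np.int64(191), np.int64(207)))
```

View pics/side5.png

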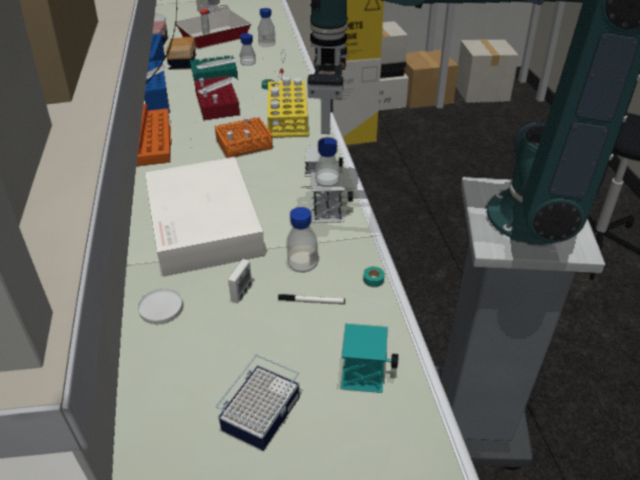

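View pics/wrist5.png

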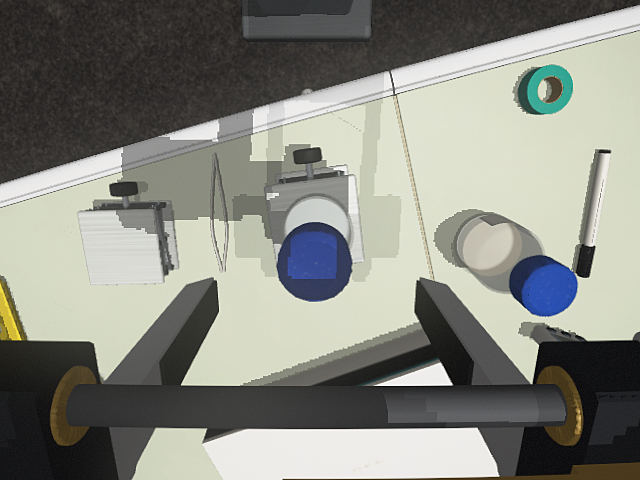

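View pics/scene5.png

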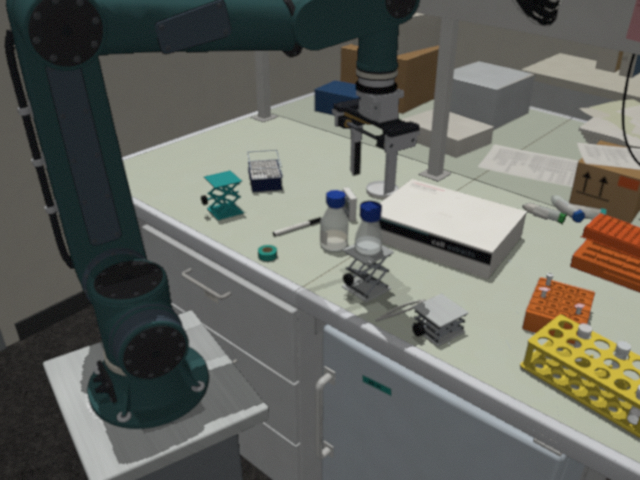

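The bottle stands upright and centred on the raised grey jack: its cap is at (327,147) in the side view and (370,211) in the scene view, both as predicted. The big bottle hasn't moved and the gripper is clear, so I'll hand in.

```bash
python3 -c "
from plant import env
print(env.hand_in())"
```

```text
the job is handed in; nothing more can be done
None
```

The small bottle now stands upright in the middle of the raised grey jack's platform, and I've handed the job in. I gripped it by the cap, carried it past the big bottle with its base above that bottle's top, lowered it until the force showed contact, then let go and backed off. The robot's clock was at 8.8 s of the 40 s allowed.

- **Placement:** contact came at exactly the expected height (TCP 0.1686 m). The cap appeared within about a pixel of the predicted spot in the scene and side views. My aim was (0.490, 0.028), and the platform-centre estimates from the scene and side cameras differed by about 3 mm in y.
- **Big bottle:** its cap was in the same place before and after, to within half a pixel.
- **Arm:** the gripper is open and about 4 cm above the bottle, touching nothing. The forces I read stayed within a few newtons.

None of the checks failed.

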